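# Fill the bottle carrier and lift it level

## Task

Set the two small red-capped brown bottles that stand near the front of the bench (not one from the row at the back wall) upright into the two empty pockets of the grey carrier, lowering them in rather than dropping them, so that all four pockets are filled in two neat rows. Then take the carrier by its black handle bar and lift it straight up, about 10 cm clear of the bench, without tipping it, and finish while still holding it there, steady and level. Leave the slightly bigger black-capped bottle and the other things where they are.

Things in the scene. Friction and masses are not known exactly. Their poses are not given: they have to be found in the camera images.
- carrier: Grey block 146 (its x) by 160 (its y) by 30 mm high, with four round pockets in two rows of two, and a steel frame that carries a black handle bar over the middle; loose, 0.35 kg empty, about 0.83 kg full. Origin: centre of its underside; z up, y along the handle bar. Two pockets, diagonally opposite, already hold red-capped bottles; full, it hangs in balance from the middle of the bar.
- handle (a point): Middle of the handle bar, 113 mm above the carrier's underside. The bar is 12 mm thick (carrier x), 14 mm high (106 to 120 mm) and runs 160 mm along the carrier's y between two upright steel plates 24 mm wide. Caps of bottles in the pockets reach 92 mm above the carrier's underside and come within 21 mm of the bar's middle plane.
- pocket_a (a point): Centre of the floor of one round carrier pocket (carrier x +38, y +40, z 6 mm; empty at the start). The pocket is 53 mm across with a flared mouth and 24 mm deep; its mouth is level with the block's top.
- pocket_b (a point): Centre of the floor of one round carrier pocket (carrier x -38, y -40, z 6 mm; empty at the start). The pocket is 53 mm across with a flared mouth and 24 mm deep; its mouth is level with the block's top.
- pocket_c (a point): Centre of the floor of one round carrier pocket (carrier x +38, y -40, z 6 mm; holds bottle_3). The pocket is 53 mm across with a flared mouth and 24 mm deep; its mouth is level with the block's top.
- pocket_d (a point): Centre of the floor of one round carrier pocket (carrier x -38, y +40, z 6 mm; holds bottle_4). The pocket is 53 mm across with a flared mouth and 24 mm deep; its mouth is level with the block's top.
- bottle_1_center (a point): Centre, half-way up, of a small brown bottle with a red screw cap, 44 mm across and 86 mm tall (body up to 65 mm, red cap 33 mm across from 66 to 86 mm above the underside; the cap is narrower than the body below it), about 0.12 kg. z axis up. Stands on the bench; goes into either empty pocket.
- bottle_2_center (a point): Centre, half-way up, of a small brown bottle with a red screw cap, 44 mm across and 86 mm tall (body up to 65 mm, red cap 33 mm across from 66 to 86 mm above the underside; the cap is narrower than the body below it), about 0.12 kg. z axis up. Stands on the bench; goes into either empty pocket.
- bottle_3_center (a point): Centre, half-way up, of a small brown bottle with a red screw cap, 44 mm across and 86 mm tall (body up to 65 mm, red cap 33 mm across from 66 to 86 mm above the underside; the cap is narrower than the body below it), about 0.12 kg. z axis up. Stands already in pocket_c and stays there.
- bottle_4_center (a point): Centre, half-way up, of a small brown bottle with a red screw cap, 44 mm across and 86 mm tall (body up to 65 mm, red cap 33 mm across from 66 to 86 mm above the underside; the cap is narrower than the body below it), about 0.12 kg. z axis up. Stands already in pocket_d and stays there.
- bottle_1: The same bottle as bottle_1_center; origin at the centre of its underside.
- bottle_2: The same bottle as bottle_2_center; origin at the centre of its underside.
- black_cap_bottle: Slightly bigger brown bottle with a black cap, 54 mm across (up to 79 mm high), cap 38 mm across, 104 mm tall; too wide for the pockets. It stands on the bench in line with the two loose bottles and stays there. Origin: centre of its underside.
- timer: White bench timer, 70x64x17 mm, lying on the bench; bystander. Origin: centre of its underside.
- tape_1: Roll of tan tape lying flat, 104x102x25 mm; bystander. Origin: centre of its underside.
- marker_blue: White marker pen with blue cap, 136 mm long, 17 mm thick, lying on the bench; bystander. Origin: centre of its underside.
- swab_jar: Closed clear jar with white lid, 62 mm across, 80 mm tall, fixed; bystander. Origin: centre of its underside.
- slides: Flat green box, 99x150x35 mm, fixed; bystander. Origin: centre of its underside.
- bottle_3: The same bottle as bottle_3_center; origin at the centre of its underside.
- bottle_4: The same bottle as bottle_4_center; origin at the centre of its underside.
There are look-alikes about, which are no part of the job. Leave any pink look-alike of the bottle_1 alone.

How it is judged:
On the way, in this order (a step that is already met when the one before it is completed fails the run):
1. all four bottles stand in the carrier's pockets, let go, the carrier still on the bench ((distance between bottle_1 and pocket_a below 0.01 m or distance between bottle_1 and pocket_b below 0.01 m) and (distance between bottle_2 and pocket_a below 0.01 m or distance between bottle_2 and pocket_b below 0.01 m) and distance between bottle_3 and pocket_c below 0.01 m and distance between bottle_4 and pocket_d below 0.01 m and angle between each of bottle_1_center, bottle_2_center, bottle_3_center, bottle_4_center's own z axis and vertical below 0.2 rad and height (world z) of carrier below 0.006 m and contact force between the fingers and bottle_1 below 0.1 N and contact force between the fingers and bottle_2 below 0.1 N), for 0.2 s.
2. the full carrier is lifted clear of the bench by the fingers ((distance between bottle_1 and pocket_a below 0.01 m or distance between bottle_1 and pocket_b below 0.01 m) and (distance between bottle_2 and pocket_a below 0.01 m or distance between bottle_2 and pocket_b below 0.01 m) and distance between bottle_3 and pocket_c below 0.01 m and distance between bottle_4 and pocket_d below 0.01 m and angle between each of bottle_1_center, bottle_2_center, bottle_3_center, bottle_4_center's own z axis and vertical below 0.2 rad and height (world z) of carrier between 0.06 and 0.2 m and angle between carrier's own z axis and vertical below 0.12 rad and contact force between the fingers and carrier above 1 N and z of the grasp point in the frame of carrier above 0.085 m and contact force between carrier and black_cap_bottle below 0.2 N and contact force between carrier and timer below 0.2 N and contact force between carrier and tape_1 below 0.2 N and contact force between carrier and marker_blue below 0.2 N and contact force between carrier and swab_jar below 0.2 N and contact force between carrier and slides below 0.2 N), for 0.3 s.
At the end, for the whole second after the job is handed in: Carrier held by its bar by the gripper alone, underside 6 to 20 cm up, within 0.12 rad of level, under 3 cm/s and 0.2 rad/s; four bottles each in its own pocket, underside within 10 mm of the pocket floor centre, within 0.2 rad of upright; bystanders within 3 cm of their start (all of step 2 and linear speed of carrier below 0.03 m/s and angular speed of carrier below 0.2 rad/s and distance of each of black_cap_bottle, timer, tape_1, marker_blue from where it was at the start of the episode below 0.03 m); the arm keeps its last pose, push and grip.
It fails at once if the carrier is tipped more than 0.35 rad (angle between carrier's own z axis and vertical above 0.35 rad).
It fails at once if a bottle is dropped (falls free faster than 0.6 m/s, about 2 cm) ((linear speed of bottle_1 above 0.6 m/s and contact force between the fingers and bottle_1 below 0.05 N) or (linear speed of bottle_2 above 0.6 m/s and contact force between the fingers and bottle_2 below 0.05 N)).
It fails at once if the black-capped bottle, timer, tape or marker is moved more than 3 cm (distance of any of black_cap_bottle, timer, tape_1, marker_blue from where it was at the start of the episode above 0.03 m).
It also fails if it takes over 72 s, if anything falls off the work surface, if the arm or the gripper's body presses on something with over 40 N, if the wrist force passes 120 N, or if a joint passes its speed limit or range.

## Robot

A 6-joint arm with a two-finger parallel gripper is mounted at the origin on a cart in front of the work surface, level with it; the furniture and walls round the work are solid. World frame = base frame: x ahead of the robot, y to its left, z up, the work surface at z = 0. Lengths are in m, angles in rad, forces in N, time in s.
With the tool pointing down it reaches from about 0.3 to 0.875 m from the base axis. Payload 6.4 kg.
Tool frame: the origin (TCP) lies on the centre line of the jaws, within the pads' length; the fingertips stand 11 mm ahead of it and the grasp point (between the pads) lies 8 mm behind it; x points along the fingers, y is the direction in which the jaws open and shut, and the axes are right-handed (so a half turn about x gives the same grasp; the last joint's range is limited). The gripper opens to 85 mm and grips with 20 to 120 N. Pads are 22 mm wide; open, the fingers measure 114 mm over their backs; the gripper's body (76 mm by 85 mm) begins 54 mm behind the grasp point. The pads swing forward as they close: fully open they stand 13 mm farther back than shut.
Start: joints at [1.09, 0.181, 1.607, -0, 1.354, -0.206], TCP at [0.156, 0.553, 0.242] pointing down, gripper open.
Joint ranges: [-2.99, 2.99], [-0.89, 2.07], [0.3, 2.58], [-1.14, 4.28], [0, 2.63], [-3.12, 3.12]. Speed limits (rad/s): [2.57, 2.57, 3.01, 3.14, 3.14, 3.14].

## Interface

Orientations are given as a unit quaternion [w, x, y, z].
In Python, from bench import ctrl, camera, hand_in gives the robot as it stands. The module is installed in compiled form; this text tells all that it offers.
- The arm moves only by the tool drive_tool, never from a script. Its argument "increments" is a list of rows, each a list of 7 numbers: the shift along the tool's x, y, z in m, then the turn, a rotation vector about the tool's x, y, z in degrees, then the gripper's target within -1 to 1 (fully open at 1, half-way at 0, shut at -1). In form: [[dx, dy, dz, rx, ry, rz, claw], ...]. A call has 1 to 10 rows; each row shifts and turns the commanded pose from where the row before left it, along the tool's axes as they then stand; what a row does not reach is not made up. A row lasts 1/8 s, in which the tool goes at most 62.5 mm and 10.7 degrees, less where a joint would pass 70% of its speed; a pose out of reach is approached as far as the arm can. A call is refused whole if a number of a shift passes 0.0625 or a number of a turn 10.7, either way. A call with a gripper value outside its range is refused whole. The fingers move at their own pace and stop on an object; the grip force is fixed at half the most. Time passes only in rows, so rows that do not move let the fingers close. It gives the time, the measured TCP pose, the force and the opening at its end, in the units of the state.
- ctrl.get_obs(): the state, without advancing time (a new reading comes with each control period).
- camera(name): name is "scene" or "top"; returns a dict with "img" (420x560x3 uint8, red, green, blue), "depth" (420x560 float32, m along the optical axis (not along the pixel's ray), 0 where there is no reading), "fx", "fy", "cx", "cy" (pixels), "k1" (the pictures are not rectified: a ray, as slopes to the right and down, at radius r is drawn at 1 + k1 r^2 times it, then the intrinsics apply), "world_from_camera" (4x4, takes a point from camera to world coordinates). Camera axes: x right, y down, z forward; pixel columns grow to the right and rows downward; lengths in m; the calibration is good to about 2 mm. A picture is of the moment at which its call begins.
- hand_in(): hands the job in, once; it reports no verdict.
The state is a dict: "time_s": time; "q": joint angles; "dq": joint speeds; "joint_efforts": joint torques, N m; "eef_pos": TCP position; "eef_rot": TCP orientation; "wrist_force": force on the tool from outside, world axes, zero at the start; "torque": the same for the moment, N m; "opening": opening from 0.0 (shut) to 1.0 (fully open).
Only numpy, scipy, OpenCV 4.12 (cv2) and the standard library are available. Lean on these libraries where they do the work, as an engineer would, in place of code of your own. Each camera call takes 0.05 s, during which the arm holds its last target.

## Working session

There is one attempt and no reset: what is moved stays moved. The work goes in short steps, Python scripts to look and compute and a tool call to move; the robot and the scene stay as the last step left them, time stands still between calls to the robot, and variables do not carry over. Pictures are saved under pics/ and viewed, and the job is handed in when it is done.

Besides the shell and the picture viewer there is one more tool, called after "Emit:" by a JSON object that holds its "name" and its "arguments", one argument or row to a line. drive_tool: Moves the arm, as the interface text tells. Its arguments: {"type":"object","properties":{"increments":{"type":"array","items":{"type":"array","items":{"type":"number"}}}},"required":["increments"]}

```bash
mkdir -p pics; cat > h.py <<'E'
import numpy as np, cv2
from bench import ctrl, camera
def snap(n,tag):
    c=camera(n); cv2.imwrite(f'pics/{tag}.png',c['img'][:,:,::-1]); np.savez(f'{tag}.npz',**c); return c
def cloud(c):
    h,w=c['depth'].shape
    u,v=np.meshgrid(np.arange(w),np.arange(h))
    K=np.array([[c['fx'],0,c['cx']],[0,c['fy'],c['cy']],[0,0,1]],float)
    p=cv2.undistortPoints(np.stack([u,v],-1).reshape(-1,1,2).astype(np.float64),K,np.array([float(c['k1']),0,0,0,0])).reshape(h,w,2)
    d=c['depth']; P=np.stack([p[...,0]*d,p[...,1]*d,d],-1); T=np.array(c['world_from_camera'])
    W=P@T[:3,:3].T+T[:3,3]; W[d==0]=np.nan; return W
E
python3 - <<'E'
from h import *
o=ctrl.get_obs(); print({k:np.round(v,3) for k,v in o.items()})
for n in ('scene','top'):
    c=snap(n,n+'0'); print(n,c['fx'],c['k1'],np.round(c['world_from_camera'],3))
E
```

```text
{'time_s': np.float64(0.0), 'q': array([ 1.09 ,  0.182,  1.608,  0.   ,  1.354, -0.206]), 'dq': array([-0.   ,  0.   ,  0.001,  0.001, -0.003,  0.   ]), 'joint_efforts': array([-0.0000e+00, -4.4486e+01, -3.5134e+01, -0.0000e+00,  9.0000e-03,
        0.0000e+00]), 'eef_pos': array([0.156, 0.553, 0.241]), 'eef_rot': array([ 0.7  ,  0.096,  0.701, -0.097]), 'wrist_force': array([-1.107,  0.486, -0.973]), 'torque': array([-0.021,  0.054, -0.016]), 'opening': np.float64(1.002)}
scene 480.74817711487157 0.008983736270493058 [[-0.748 -0.319  0.582 -0.435]
 [-0.663  0.357 -0.658  1.09 ]
 [ 0.002 -0.878 -0.478  0.898]
 [ 0.     0.     0.     1.   ]]
top 410.756455819435 -0.009901783410004705 [[ 0.022 -0.975  0.22   0.275]
 [-1.    -0.02   0.009 -0.019]
 [-0.004 -0.22  -0.976  1.319]
 [ 0.     0.     0.     1.   ]]
```

View pics/scene0.png

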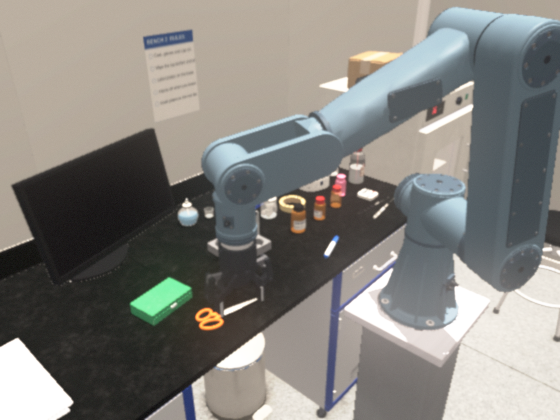

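View pics/top0.png

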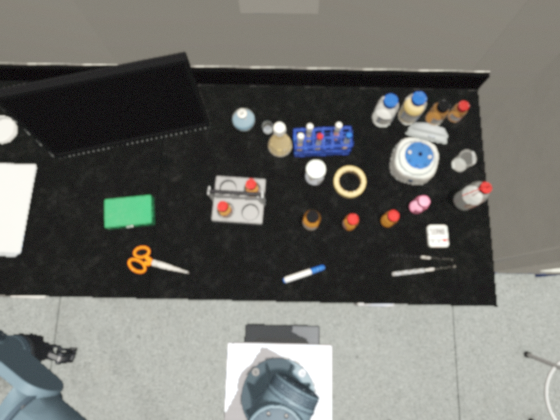

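```bash
python3 - <<'E'
from h import *
c=dict(np.load('top0.npz')); W=cloud(c)
im=c['img']; cv2.imwrite('pics/z1.png',cv2.resize(im[160:245,195:300,::-1],None,fx=7,fy=7,interpolation=cv2.INTER_CUBIC))
cv2.imwrite('pics/z2.png',cv2.resize(im[180:260,290:450,::-1],None,fx=5,fy=5,interpolation=cv2.INTER_CUBIC))
hsv=cv2.cvtColor(im,cv2.COLOR_RGB2HSV)
red=(((hsv[...,0]<6)|(hsv[...,0]>174))&(hsv[...,1]>150)&(hsv[...,2]>100)).astype(np.uint8)
n,l,s,ce=cv2.connectedComponentsWithStats(red)
for i in range(1,n):
    if s[i,4]>15:
        m=l==i; P=W[m]; zt=np.nanpercentile(P[:,2],90); t=P[P[:,2]>zt-0.006]
        print(s[i],ce[i].round(1),np.nanmedian(P,0).round(3),'top',zt.round(3),((np.nanmin(t,0)+np.nanmax(t,0))/2).round(4),t[:,:2].mean(0).round(4), len(t))
E
```

```text
[458 100  11  12 100] [463.  105.5] [ 0.913 -0.584  0.084] top 0.088 [ 0.9127 -0.5832  0.0865] [ 0.9114 -0.5831] 74
[318 133   4   6  19] [319.3 135.8] [ 0.776 -0.11   0.131] top 0.134 [ 0.7756 -0.1114  0.1317] [ 0.7755 -0.111 ] 17
[247 179   9  10  68] [250.7 184.1] [0.628 0.098 0.092] top 0.095 [0.6277 0.0975 0.0942] [0.6279 0.0982] 57
[479 181  12  12  98] [485.  187.2] [ 0.609 -0.591  0.164] top 0.194 [ 0.606  -0.576   0.1959] [ 0.6058 -0.5762] 16
[219 202   9   9  65] [222.5 206.2] [0.557 0.182 0.092] top 0.095 [0.5567 0.1806 0.0932] [0.5565 0.1819] 57
[388 209  12  12 119] [393.5 214.8] [ 0.542 -0.345  0.085] top 0.088 [ 0.5388 -0.3411  0.0869] [ 0.5383 -0.3414] 82
[347 213  13  12 114] [352.8 218.2] [ 0.529 -0.219  0.085] top 0.089 [ 0.5253 -0.2183  0.088 ] [ 0.5258 -0.2172] 82
```

```bash
python3 - <<'E'
from h import *
c=dict(np.load('top0.npz')); W=cloud(c)
np.set_printoptions(linewidth=250)
print((W[170:232:2,203:276:3,2]*1000).round(0))
E
```

```text
[[ -1.  -6.  -5.  -1.   3.  -0.   1.  -1.  -4.  -0.  -2.   4.   2.  -1.  -2.  -4.   0.  -0.   3.   2.  -1.  -1.  -2.   1.  -5.]
 [ -5.  -4.   2.  -4.  -2.  -4.   1.  -2.  -1.  -5.   2.   3.   1.  -3.  -0.   1.  -3.   2.  -1.  -1.  -1.  -1.  -2.   1.  -3.]
 [  5.  -0.   3.   2.   0.  -6.   2.   5.   1.  -2.   3.   3.  -6.  -1.   0.  -2.   1.  -1.  -1.   3.  -1.   2.   0.   0.  -2.]
 [  1.  -1.  -1.  -6.  -0.  -3.  -0.   1.  -4.   3.   1.  -1.   1.  -2.  -1.  -0.  -6.   1.  -2.   1.  -3.  -8.  -1.  -0.  -3.]
 [  3.  -2.  -4.  -3.   2.  28.  29.  27.  30.  28.  30.  29.  30.   0.  -2.  -6.   1.   1.  -3.   2.  -0.  -1.   4.   3.   0.]
 [ -1.  -4.  -4.   4.  -2.  27.  30.  31.  27.  31.  27.  28.  27.  32.  29.  91.  94.  31.  32.  30.  29.   1.  -3.  -4.  -1.]
 [ -2.  -4.  -0.  -2.   0.  32.  29.  15.   4.   7.  24.  34.  27.  28.  27.  94.  90.  92.  31.  31.  30.   3.  -1.  -5.   1.]
 [  3.   6.  -4.  -3.   2.  29.  20.  11.  -0.   6.   6.  32.  31.  27.  72.  92.  95.  94.  67.  25.  33.  -1.   2.  -5.  -1.]
 [ -0.   4.   2.   1.  -2.  31.  12.   6.   6.  12.   5.  30.  30.  27.  68.
[... 2168 characters left out ...]
34.  26.  27.  26.  31.  27.  31.   2.   1.   2.  -6.   0.]
 [  4.   1.  -2.  -0.   0.   3.   5.  14.  11.  15.  20.  24.  23.  26.  28.  32.  32.  29.  33.  33.   2.   0.   5.  -0.   1.]
 [ -0.   2.  -1.   1.   3.  -3.   1.   6.   1.   5.   1.  -4.  -2.  -1.   2.   3.   4.   7.   9.  18.   1.  -3.  -0.   1.  -1.]
 [  1.  -1.   0.   1.  -0.  -3.   1.   5.   3.   1.   1.  -1.   4.   1.  -2.  nan   3.  -4.  -2.  -3.  -4.   4.  -1.  -0.  -3.]
 [  1.  -3.   1.  -2.  -1.   2.   1.  -1.   0.  -2.   3.   4.   3.  -3.   1.  -1.  -6.   1.  -3.  -0.   0.  -1.   2.  -3.   2.]
 [ -2.   1.   2.   3.   2.   2.  -1.   0.  -2.   3.   0.   0.   4.  -0.  -2.  -6.   0.   2.  nan  -3.  -1.   3.   1.   0.  -4.]]
```

```bash
cat >> h.py <<'E'
def carrier(c,guess=(0.592,0.14)):
    W=cloud(c); near=(np.hypot(W[...,0]-guess[0],W[...,1]-guess[1])<0.14)
    bar=W[near&(W[...,2]>0.113)&(W[...,2]<0.128)]
    a=np.degrees(0)
    vx,vy,x0,y0=cv2.fitLine(bar[:,:2].astype(np.float32),cv2.DIST_HUBER,0,.01,.01).ravel()
    if vy<0: vx,vy=-vx,-vy
    yaw=np.arctan2(-vx,vy)
    s=(bar[:,:2]-[x0,y0])@[vx,vy]; lo,hi=np.percentile(s,[1,99]); m=(lo+hi)/2
    top=W[near&(W[...,2]>0.022)&(W[...,2]<0.038)][:,:2]
    r=cv2.minAreaRect(top.astype(np.float32))
    fl=W[near&(W[...,2]>0.0)&(W[...,2]<0.012)][:,:2]
    # rect percentiles in yaw frame
    R=np.array([[np.cos(yaw),-np.sin(yaw)],[np.sin(yaw),np.cos(yaw)]]); q=top@R
    l,h=np.percentile(q,[1,99],axis=0)
    return dict(yaw=yaw,bar_mid=np.array([x0+vx*m,y0+vy*m]),barlen=hi-lo,rect=r,ext=h-l,blk=R@((l+h)/2),W=W,R=R)
E
python3 - <<'E'
from h import *
c=dict(np.load('top0.npz')); d=carrier(c); W=d.pop('W'); print(d, np.degrees(d['yaw']))
E
```

```text
{'yaw': np.float32(-0.04532476), 'bar_mid': array([0.59310452, 0.14196513]), 'barlen': np.float64(0.1644661252617491), 'rect': ((0.5933266878128052, 0.14028850197792053), (0.16409356892108917, 0.14772988855838776), 87.48078155517578), 'ext': array([0.14503102, 0.15898725]), 'blk': array([0.59326648, 0.14157176]), 'R': array([[ 0.998973  ,  0.04530925],
       [-0.04530925,  0.998973  ]], dtype=float32)} -2.5969174
```

View pics/z1.png

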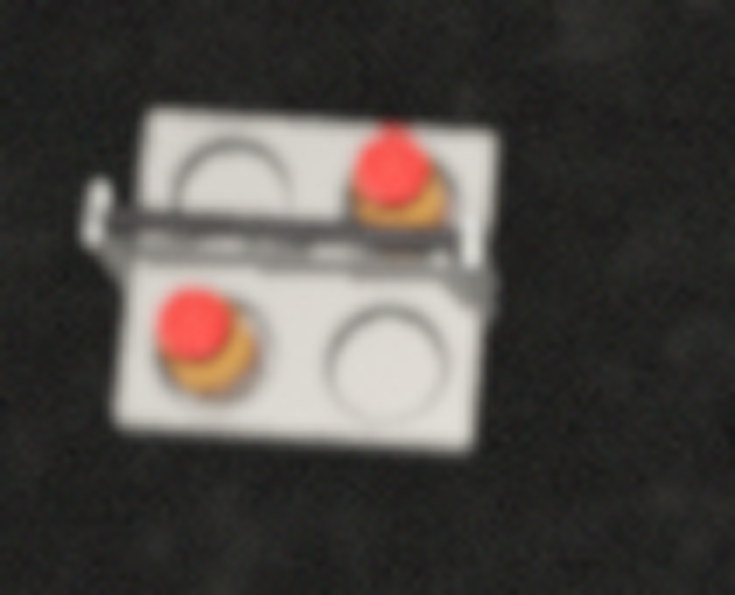

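View pics/z2.png

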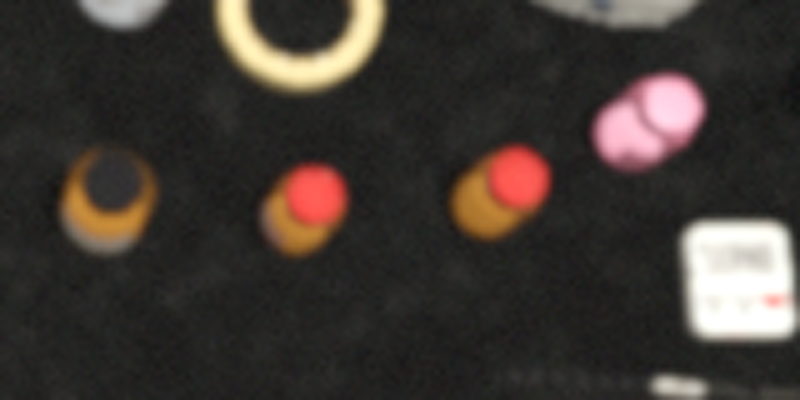

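```bash
cat >> h.py <<'E'
from scipy.spatial.transform import Rotation as Ro
def pose():
    o=ctrl.get_obs(); q=o['eef_rot']; return np.array(o['eef_pos']),Ro.from_quat([q[1],q[2],q[3],q[0]]),o
def plan(target,jaw_deg,rows=None):
    """jaw_deg: world angle of tool y axis. Print remaining turn (rotvec tool frame) and shift in the *target* tool frame"""
    p,R,o=pose()
    best=None
    for k in (0,180):
        a=np.radians(jaw_deg+k); y=np.array([np.cos(a),np.sin(a),0]); x=np.array([0,0,-1.]); z=np.cross(x,y)
        T=Ro.from_matrix(np.stack([x,y,z],1)); rv=np.degrees((R.inv()*T).as_rotvec())
        if best is None or np.linalg.norm(rv)<np.linalg.norm(best[0]): best=(rv,T,k)
    rv,T,k=best
    d=T.inv().apply(np.array(target)-p)
    print('t',round(float(o['time_s']),2),'tcp',p.round(4),'open',round(float(o['opening']),3),'F',np.round(o['wrist_force'],1),'q',np.round(o['q'],2))
    print('turn',rv.round(2),'then shift(mm)',(d*1000).round(1),'k',k)
E
python3 - <<'E'
from h import *
p,R,o=pose(); print(R.as_matrix().round(3))
plan((0.5255,-0.218,0.242),87.4)
plan((0.5255,-0.218,0.242),-2.6)
E
```

```text
[[-0.001  0.271  0.962]
 [-0.001  0.962 -0.271]
 [-1.    -0.002 -0.   ]]
t 0.1 tcp [0.1558 0.553  0.2415] open 0.998 F [ 0.2  0.1 -0.3] q [ 1.09  0.18  1.61 -0.    1.35 -0.21]
turn [-13.14  -0.03   0.09] then shift(mm) [-5.000e-01 -7.534e+02  4.043e+02] k 0
t 0.1 tcp [0.1558 0.553  0.2415] open 0.998 F [ 0.2  0.1 -0.3] q [ 1.09  0.18  1.61 -0.    1.35 -0.21]
turn [7.686e+01 4.000e-02 9.000e-02] then shift(mm) [-5.000e-01  4.043e+02  7.534e+02] k 0
```

Emit:
{"name": "drive_tool", "arguments": {
  "increments": [
    [0, 0, 0, -6.5, 0, 0, 0.5],
    [0, 0, 0, -6.6, 0, 0, 0.5],
    [0, -0.045, 0.025, 0, 0, 0, 0.5],
    [0, -0.045, 0.025, 0, 0, 0, 0.5],
    [0, -0.045, 0.025, 0, 0, 0, 0.5],
    [0, -0.045, 0.025, 0, 0, 0, 0.5],
    [0, -0.045, 0.025, 0, 0, 0, 0.5],
    [0, -0.045, 0.025, 0, 0, 0, 0.5],
    [0, -0.045, 0.025, 0, 0, 0, 0.5],
    [0, -0.045, 0.025, 0, 0, 0, 0.5]
  ]
}}

```text
time_s: 1.35
eef_pos: [0.3395, 0.1831, 0.2422]
eef_rot: [0.707, 0.016, 0.707, -0.016]
wrist_force: [0.0, 0.9, 0.0]
opening: 0.749
```

```bash
python3 -c "
from h import *
plan((0.5255,-0.218,0.15),87.4)"
```

```text
t 1.35 tcp [0.3395 0.1831 0.2422] open 0.749 F [0.  0.9 0. ] q [ 0.18 -0.28  2.05  0.    1.37 -1.34]
turn [-0.03  0.02 -0.01] then shift(mm) [  92.2 -392.2  204. ] k 0
```

Emit:
{"name": "drive_tool", "arguments": {
  "increments": [
    [0, -0.045, 0.024, 0, 0, 0, 0.5],
    [0, -0.045, 0.024, 0, 0, 0, 0.5],
    [0, -0.045, 0.024, 0, 0, 0, 0.5],
    [0, -0.045, 0.024, 0, 0, 0, 0.5],
    [0, -0.045, 0.024, 0, 0, 0, 0.5],
    [0, -0.045, 0.024, 0, 0, 0, 0.5],
    [0.03, -0.045, 0.024, 0, 0, 0, 0.5],
    [0.03, -0.045, 0.024, 0, 0, 0, 0.5],
    [0.03, -0.032, 0.012, 0, 0, 0, 0.5],
    [0, 0, 0, 0, 0, 0, 0.5]
  ]
}}

```text
time_s: 2.6
eef_pos: [0.5232, -0.2174, 0.1487]
eef_rot: [0.705, 0.018, 0.709, -0.016]
wrist_force: [0.3, 0.0, -0.2]
opening: 0.746
```

```bash
python3 -c "
from h import *
plan((0.5255,-0.218,0.079),87.4)
c=snap('top','top1');c=snap('scene','scene1')
i=c['img'];cv2.imwrite('pics/s1.png',cv2.resize(i[130:280,200:420,::-1],None,fx=3.6,fy=3.6,interpolation=cv2.INTER_CUBIC))
"
```

```text
t 2.6 tcp [ 0.5232 -0.2174  0.1487] open 0.746 F [ 0.3  0.  -0.2] q [-0.6   0.27  1.7  -0.    1.18 -2.12]
turn [-0.21 -0.31 -0.18] then shift(mm) [69.7 -0.5  2.3] k 0
```

View pics/s1.png

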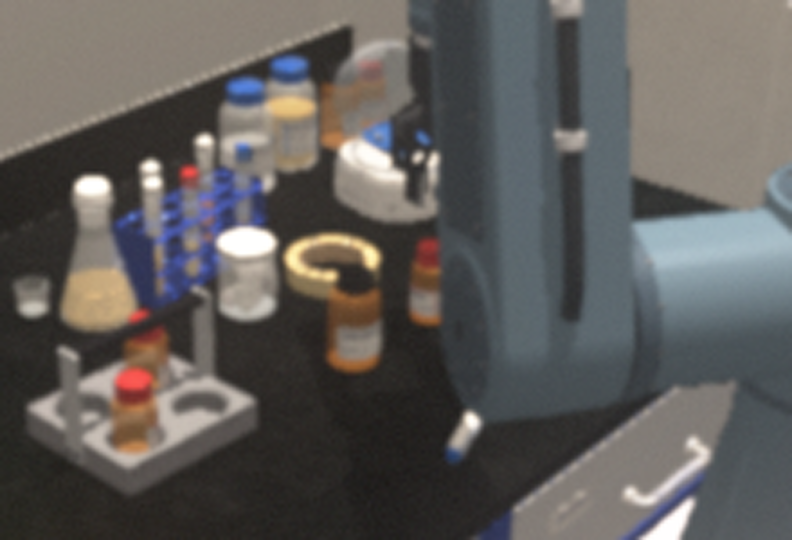

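View pics/top1.png

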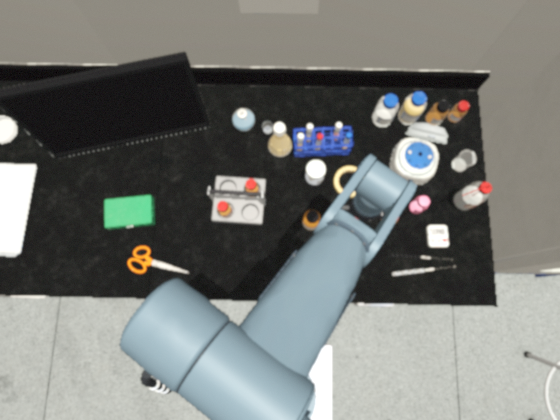

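Emit:
{"name": "drive_tool", "arguments": {
  "increments": [
    [0.02, 0, 0.002, 0, 0, 0, 0.5],
    [0.02, 0, 0, 0, 0, 0, 0.5],
    [0.02, 0, 0, 0, 0, 0, 0.5],
    [0.009, 0, 0, 0, 0, 0, 0.5],
    [0, 0, 0, 0, 0, 0, 0.5]
  ]
}}

```text
time_s: 3.32
eef_pos: [0.527, -0.2158, 0.0838]
eef_rot: [0.707, 0.016, 0.707, -0.016]
wrist_force: [0.1, 0.3, -0.2]
opening: 0.749
```

```bash
python3 -c "
from h import *
plan((0.5255,-0.218,0.079),87.4)
"
```

```text
t 3.33 tcp [ 0.527  -0.2158  0.0838] open 0.749 F [ 0.1  0.3 -0.2] q [-0.6   0.36  1.73  0.    1.05 -2.12]
turn [0.01 0.01 0.  ] then shift(mm) [ 4.8 -2.2 -1.4] k 0
```

Emit:
{"name": "drive_tool", "arguments": {
  "increments": [
    [0.005, -0.002, -0.0015, 0, 0, 0, 0.5],
    [0, 0, 0, 0, 0, 0, 0.5],
    [0, 0, 0, 0, 0, 0, -0.6],
    [0, 0, 0, 0, 0, 0, -0.6],
    [0, 0, 0, 0, 0, 0, -0.6],
    [0, 0, 0, 0, 0, 0, -0.6]
  ]
}}

```text
time_s: 4.08
eef_pos: [0.5257, -0.2185, 0.0788]
eef_rot: [0.707, 0.016, 0.707, -0.016]
wrist_force: [-0.7, 1.9, 5.6]
opening: 0.364
```

```bash
python3 -c "
from h import *
plan((0.5255,-0.218,0.079),87.4)
"
```

```text
t 4.08 tcp [ 0.5257 -0.2185  0.0788] open 0.364 F [-0.7  1.9  5.6] q [-0.6   0.37  1.74  0.    1.04 -2.13]
turn [-0.04  0.04  0.01] then shift(mm) [-0.2  0.5 -0.2] k 0
```

Emit:
{"name": "drive_tool", "arguments": {
  "increments": [
    [0, 0, 0, 0, 0, 0, -1],
    [-0.01, 0, 0, 0, 0, 0, -1],
    [-0.03, 0, 0, 0, 0, 0, -1],
    [-0.04, 0, 0, 0, 0, 0, -1],
    [-0.03, 0, 0, 0, 0, 0, -1],
    [-0.02, 0, 0, 0, 0, 0, -1],
    [0, 0, 0, 0, 0, 0, -1]
  ]
}}

```text
time_s: 4.95
eef_pos: [0.5261, -0.2191, 0.2102]
eef_rot: [0.708, 0.016, 0.706, -0.017]
wrist_force: [-0.2, -0.1, -1.0]
opening: 0.361
```

```bash
python3 -c "
from h import *
plan((0.5534,0.1025,0.21),87.4)
plan((0.633,0.179,0.21),87.4)
c=snap('scene','scene2')
i=c['img'];cv2.imwrite('pics/s2.png',cv2.resize(i[130:280,200:420,::-1],None,fx=3.6,fy=3.6,interpolation=cv2.INTER_CUBIC))
"
```

```text
t 4.95 tcp [ 0.5261 -0.2191  0.2102] open 0.361 F [-0.2 -0.1 -1. ] q [-0.6   0.2   1.65 -0.    1.29 -2.13]
turn [-0.04  0.17  0.12] then shift(mm) [2.000e-01 3.225e+02 1.270e+01] k 0
t 4.95 tcp [ 0.5261 -0.2191  0.2102] open 0.361 F [-0.2 -0.1 -1. ] q [-0.6   0.2   1.65 -0.    1.29 -2.13]
turn [-0.04  0.17  0.12] then shift(mm) [2.000e-01 4.025e+02 8.870e+01] k 0
```

View pics/s2.png

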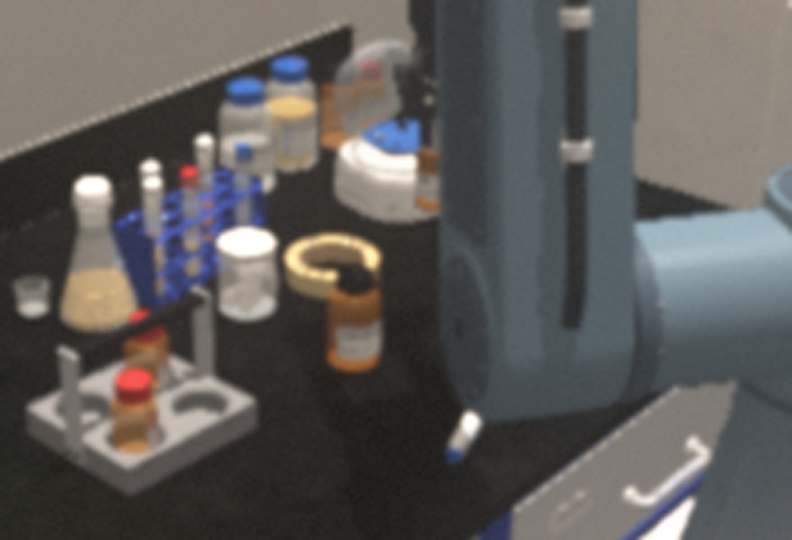

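Emit:
{"name": "drive_tool", "arguments": {
  "increments": [
    [-0.025, 0.02, 0.005, 0, 0, 0, -1],
    [0, 0.042, 0.01, 0, 0, 0, -1],
    [0, 0.042, 0.01, 0, 0, 0, -1],
    [0, 0.042, 0.01, 0, 0, 0, -1],
    [0, 0.042, 0.01, 0, 0, 0, -1],
    [0, 0.042, 0.01, 0, 0, 0, -1],
    [0, 0.042, 0.01, 0, 0, 0, -1],
    [0, 0.042, 0.01, 0, 0, 0, -1],
    [0, 0.042, 0.01, 0, 0, 0, -1],
    [0, 0.025, 0.003, 0, 0, 0, -1]
  ]
}}

```text
time_s: 6.25
eef_pos: [0.6301, 0.1601, 0.2308]
eef_rot: [0.706, 0.016, 0.708, -0.016]
wrist_force: [0.5, 0.4, -1.4]
opening: 0.363
```

Emit:
{"name": "drive_tool", "arguments": {
  "increments": [
    [0, 0.012, 0, 0, 0, 0, -1],
    [0, 0, 0, 0, 0, 0, -1]
  ]
}}

```text
time_s: 6.5
eef_pos: [0.6307, 0.1703, 0.232]
eef_rot: [0.706, 0.016, 0.708, -0.016]
wrist_force: [0.6, -0.1, -1.2]
opening: 0.36
```

```bash
python3 -c "
from h import *
plan((0.633,0.179,0.14),87.4)
c=snap('top','top3');
i=c['img'];cv2.imwrite('pics/t3.png',cv2.resize(i[150:270,170:330,::-1],None,fx=5,fy=5,interpolation=cv2.INTER_CUBIC))
c=snap('scene','scene3')
i=c['img'];cv2.imwrite('pics/s3.png',cv2.resize(i[130:280,150:370,::-1],None,fx=3.6,fy=3.6,interpolation=cv2.INTER_CUBIC))
"
```

```text
t 6.5 tcp [0.6307 0.1703 0.232 ] open 0.36 F [ 0.6 -0.1 -1.2] q [ 0.08  0.36  1.4  -0.    1.38 -1.44]
turn [ 0.01 -0.11  0.03] then shift(mm) [92.   8.8  1.9] k 0
```

View pics/s3.png

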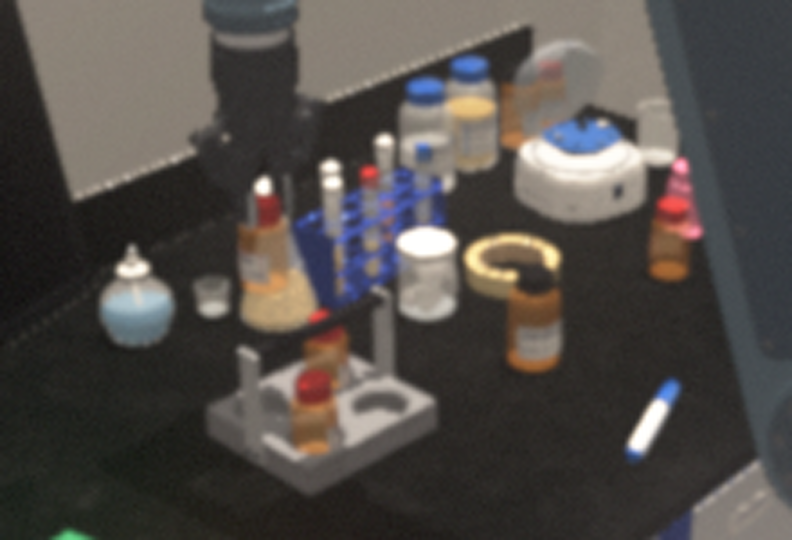

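View pics/t3.png

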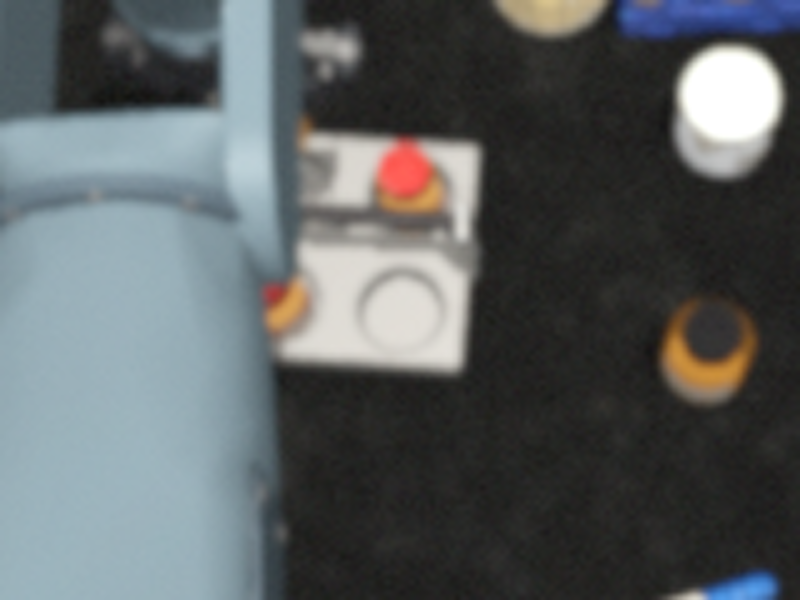

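```bash
python3 -c "
from h import *
c=dict(np.load('scene3.npz'));W=cloud(c);im=c['img'];hsv=cv2.cvtColor(im,cv2.COLOR_RGB2HSV)
p=np.array([0.6307,0.1703])
m=(np.hypot(W[...,0]-p[0],W[...,1]-p[1])<0.04)&(W[...,2]>0.1)&(W[...,2]<0.25)
P=W[m]
for z in np.arange(.145,.245,.01):
    s=P[(P[:,2]>z-.005)&(P[:,2]<z+.005)]
    if len(s)>3: print(z.round(3),len(s),np.nanmedian(s,0).round(4),s.min(0).round(3),s.max(0).round(3))
i=im[180:220,205:245,::-1];cv2.imwrite('pics/s3z.png',cv2.resize(i,None,fx=14,fy=14,interpolation=cv2.INTER_CUBIC))
"
```

```text
0.155 11 [0.6209 0.1849 0.1585] [0.613 0.166 0.155] [0.636 0.193 0.16 ]
0.165 31 [0.6154 0.1856 0.1664] [0.609 0.161 0.16 ] [0.648 0.198 0.17 ]
0.175 39 [0.6173 0.1872 0.175 ] [0.611 0.163 0.17 ] [0.647 0.197 0.18 ]
0.185 39 [0.6173 0.1844 0.1847] [0.609 0.161 0.18 ] [0.65  0.195 0.19 ]
0.195 42 [0.6194 0.187  0.195 ] [0.608 0.159 0.19 ] [0.643 0.197 0.2  ]
0.205 37 [0.6173 0.1867 0.2054] [0.611 0.158 0.2  ] [0.646 0.194 0.21 ]
0.215 45 [0.6192 0.186  0.2155] [0.61  0.156 0.21 ] [0.645 0.197 0.22 ]
0.225 39 [0.6209 0.1806 0.226 ] [0.613 0.147 0.22 ] [0.64  0.197 0.23 ]
0.235 52 [0.6218 0.1754 0.2368] [0.613 0.144 0.231] [0.64  0.203 0.24 ]
```

View pics/s3z.png

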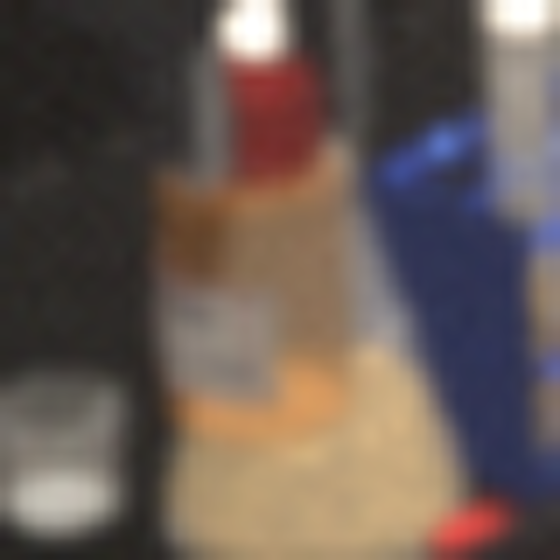

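```bash
python3 -c "
from h import *
for t in ('scene1','scene2'):
    d=carrier(dict(np.load(t+'.npz'))); print(t,d['yaw'],d['bar_mid'],d['barlen'],d['blk'],d['ext'])
"
```

```text
scene1 -0.05336352 [0.59202516 0.14757376] 0.16636431265446747 [0.59476924 0.14626335] [0.14887632 0.16426613]
scene2 -0.044578154 [0.59251696 0.14607967] 0.1674319806792852 [0.59525088 0.14625318] [0.14867363 0.16446264]
```

Emit:
{"name": "drive_tool", "arguments": {
  "increments": [
    [0, 0.01, 0.002, 0, 0, 0, -1],
    [0.03, 0, 0, 0, 0, 0, -1],
    [0.03, 0, 0, 0, 0, 0, -1],
    [0.025, 0, 0, 0, 0, 0, -1],
    [0, 0, 0, 0, 0, 0, -1],
    [0, 0, 0, 0, 0, 0, -1]
  ]
}}

```text
time_s: 7.35
eef_pos: [0.6346, 0.1799, 0.1496]
eef_rot: [0.708, 0.017, 0.706, -0.016]
wrist_force: [-0.1, -0.1, -0.3]
opening: 0.366
```

```bash
python3 -c "
from h import *
plan((0.6333,0.180,0.085),87.4)
c=snap('scene','scene4')
i=c['img'];cv2.imwrite('pics/s4.png',cv2.resize(i[170:280,190:290,::-1],None,fx=5.4,fy=5.4,interpolation=cv2.INTER_CUBIC))
"
```

```text
t 7.35 tcp [0.6346 0.1799 0.1496] open 0.366 F [-0.1 -0.1 -0.3] q [ 0.1   0.45  1.46  0.    1.23 -1.43]
turn [-0.07  0.1  -0.02] then shift(mm) [64.6  0.  -1.3] k 0
```

View pics/s4.png

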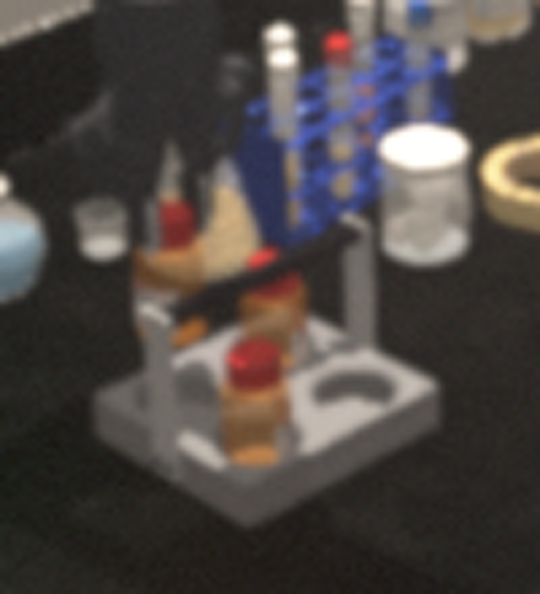

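Emit:
{"name": "drive_tool", "arguments": {
  "increments": [
    [0.02, 0, -0.001, 0, 0, 0, -1],
    [0.015, 0, 0, 0, 0, 0, -1],
    [0.008, 0, 0, 0, 0, 0, -1],
    [0.006, 0, 0, 0, 0, 0, -1],
    [0.004, 0, 0, 0, 0, 0, -1],
    [0, 0, 0, 0, 0, 0, -1]
  ]
}}

```text
time_s: 8.15
eef_pos: [0.6328, 0.1801, 0.0952]
eef_rot: [0.707, 0.016, 0.707, -0.016]
wrist_force: [0.1, 0.3, -0.1]
opening: 0.367
```

```bash
python3 -c "
from h import *
plan((0.6333,0.180,0.085),87.4)
"
```

```text
t 8.15 tcp [0.6328 0.1801 0.0952] open 0.367 F [ 0.1  0.3 -0.1] q [ 0.1   0.51  1.49  0.    1.14 -1.43]
turn [-0.05 -0.01  0.  ] then shift(mm) [10.2 -0.   0.5] k 0
```

Emit:
{"name": "drive_tool", "arguments": {
  "increments": [
    [0.004, 0, 0, 0, 0, 0, -1],
    [0.003, 0, 0, 0, 0, 0, -1],
    [0.0025, 0, 0, 0, 0, 0, -1],
    [0, 0, 0, 0, 0, 0, -1]
  ]
}}

```text
time_s: 8.65
eef_pos: [0.6326, 0.18, 0.0855]
eef_rot: [0.707, 0.016, 0.707, -0.016]
wrist_force: [-1.2, 0.5, -1.5]
opening: 0.363
```

Emit:
{"name": "drive_tool", "arguments": {
  "increments": [
    [0.001, 0, 0, 0, 0, 0, -1],
    [0.001, 0, 0, 0, 0, 0, -1],
    [0, 0, 0, 0, 0, 0, -1]
  ]
}}

```text
time_s: 9.02
eef_pos: [0.6335, 0.1801, 0.0849]
eef_rot: [0.707, 0.016, 0.706, -0.016]
wrist_force: [-1.5, 0.6, 4.8]
opening: 0.367
```

Emit:
{"name": "drive_tool", "arguments": {
  "increments": [
    [0, 0, 0, 0, 0, 0, 0.0],
    [0, 0, 0, 0, 0, 0, 0.4],
    [0, 0, 0, 0, 0, 0, 0.4],
    [-0.01, 0, 0, 0, 0, 0, 0.4],
    [-0.03, 0, 0, 0, 0, 0, 0.4],
    [-0.04, 0, 0, 0, 0, 0, 0.4],
    [-0.03, 0, 0, 0, 0, 0, 0.4],
    [0, 0, 0, 0, 0, 0, 0.4]
  ]
}}

```text
time_s: 10.02
eef_pos: [0.6349, 0.1803, 0.1981]
eef_rot: [0.709, 0.017, 0.704, -0.016]
wrist_force: [-0.6, -0.5, -0.2]
opening: 0.706
```

```bash
python3 -c "
from h import *
plan((0.5386,-0.3415,0.20),87.4)
c=snap('scene','scene5')
i=c['img'];cv2.imwrite('pics/s5.png',cv2.resize(i[170:280,190:290,::-1],None,fx=5.4,fy=5.4,interpolation=cv2.INTER_CUBIC))
"
```

```text
t 10.03 tcp [0.6349 0.1803 0.1981] open 0.706 F [-0.6 -0.5 -0.2] q [ 0.1   0.4   1.42  0.    1.31 -1.43]
turn [-0.04  0.4  -0.06] then shift(mm) [  -1.9 -525.7  -72.5] k 0
```

View pics/s5.png

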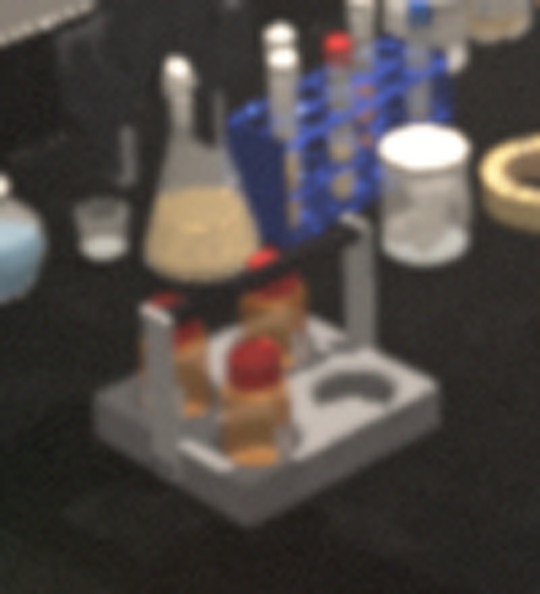

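Emit:
{"name": "drive_tool", "arguments": {
  "increments": [
    [0, -0.02, -0.006, 0, 0, 0, 0.4],
    [0, -0.045, -0.006, 0, 0, 0, 0.4],
    [0, -0.045, -0.006, 0, 0, 0, 0.4],
    [0, -0.045, -0.006, 0, 0, 0, 0.4],
    [0, -0.045, -0.006, 0, 0, 0, 0.4],
    [0, -0.045, -0.006, 0, 0, 0, 0.4],
    [0, -0.045, -0.006, 0, 0, 0, 0.4],
    [0, -0.045, -0.006, 0, 0, 0, 0.4],
    [0, -0.045, -0.006, 0, 0, 0, 0.4],
    [0, -0.045, -0.006, 0, 0, 0, 0.4]
  ]
}}

```text
time_s: 11.32
eef_pos: [0.551, -0.2433, 0.192]
eef_rot: [0.706, 0.017, 0.708, -0.016]
wrist_force: [0.4, 0.7, 0.2]
opening: 0.701
```

Emit:
{"name": "drive_tool", "arguments": {
  "increments": [
    [0, -0.045, -0.006, 0, 0, 0, 0.4],
    [0, -0.03, -0.006, 0, 0, 0, 0.4],
    [0, -0.015, 0, 0, 0, 0, 0.4],
    [0, 0, 0, 0, 0, 0, 0.4]
  ]
}}

```text
time_s: 11.82
eef_pos: [0.5362, -0.3315, 0.1927]
eef_rot: [0.706, 0.017, 0.707, -0.016]
wrist_force: [-0.9, 1.2, -0.6]
opening: 0.702
```

```bash
python3 -c "
from h import *
plan((0.5386,-0.3415,0.12),87.4)
c=snap('top','top6');print({k:v for k,v in carrier(c).items() if k!='W'})
i=c['img'];cv2.imwrite('pics/t6.png',i[:,:,::-1])
"
```

```text
t 11.82 tcp [ 0.5362 -0.3315  0.1927] open 0.702 F [-0.9  1.2 -0.6] q [-0.74  0.35  1.5   0.    1.29 -2.26]
turn [-0.14 -0.07 -0.07] then shift(mm) [72.7 -9.9  2.8] k 0
{'yaw': np.float32(-0.04724832), 'bar_mid': array([0.59308569, 0.14165762]), 'barlen': np.float64(0.16554596565484297), 'rect': ((0.5934107899665833, 0.1406020224094391), (0.16500814259052277, 0.14792044460773468), 86.8319091796875), 'ext': array([0.14530727, 0.15872685]), 'blk': array([0.59332414, 0.14152678]), 'R': array([[ 0.998884  ,  0.04723074],
       [-0.04723074,  0.998884  ]], dtype=float32)}
```

View pics/t6.png

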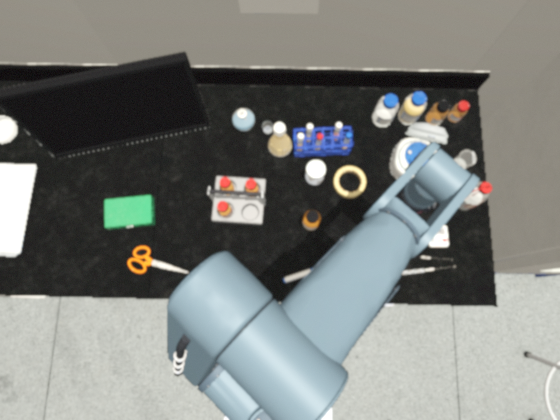

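```bash
python3 -c "
from h import *
c=dict(np.load('top0.npz'));W=cloud(c);h=cv2.cvtColor(c['img'],cv2.COLOR_RGB2HSV)
m=np.zeros(W.shape[:2],bool);m[190:220,405:435]=1
P=W[m&(W[...,2]>.03)];print(np.nanmax(P,0),np.nanmin(P,0),np.nanmedian(P,0)); Q=P[P[:,2]>.06];print(Q.min(0),Q.max(0))
"
```

```text
[ 0.60766155 -0.41564584  0.09139197] [ 0.56326964 -0.4590927   0.03094597] [ 0.58177222 -0.43190226  0.07269777]
[ 0.56742114 -0.4590927   0.060136  ] [ 0.6042695  -0.41729093  0.09139197]
```

Emit:
{"name": "drive_tool", "arguments": {
  "increments": [
    [0, -0.01, 0.003, 0, 0, 0, 0.4],
    [0.025, 0, 0, 0, 0, 0, 0.4],
    [0.03, 0, 0, 0, 0, 0, 0.4],
    [0.025, 0, 0, 0, 0, 0, 0.4],
    [0.01, 0, 0, 0, 0, 0, 0.4],
    [0, 0, 0, 0, 0, 0, 0.4],
    [0, 0, 0, 0, 0, 0, 0.4]
  ]
}}

```text
time_s: 12.75
eef_pos: [0.5405, -0.3417, 0.1052]
eef_rot: [0.707, 0.016, 0.706, -0.017]
wrist_force: [0.0, -0.1, 0.8]
opening: 0.7
```

```bash
python3 -c "
from h import *
plan((0.5386,-0.3415,0.079),87.4)
"
```

```text
t 12.75 tcp [ 0.5405 -0.3417  0.1052] open 0.7 F [ 0.  -0.1  0.8] q [-0.75  0.46  1.54 -0.    1.14 -2.27]
turn [-0.02  0.09  0.08] then shift(mm) [26.2  0.1 -1.9] k 0
```

Emit:
{"name": "drive_tool", "arguments": {
  "increments": [
    [0.016, 0, -0.002, 0, 0, 0, 0.4],
    [0.01, 0, 0, 0, 0, 0, 0.4],
    [0, 0, 0, 0, 0, 0, 0.4],
    [0, 0, 0, 0, 0, 0, 0.4]
  ]
}}

```text
time_s: 13.25
eef_pos: [0.5377, -0.3412, 0.0777]
eef_rot: [0.707, 0.016, 0.707, -0.016]
wrist_force: [-0.2, -1.0, 0.1]
opening: 0.698
```

```bash
python3 -c "
from h import *
plan((0.5386,-0.3415,0.079),87.4)
"
```

```text
t 13.25 tcp [ 0.5377 -0.3412  0.0777] open 0.698 F [-0.2 -1.   0.1] q [-0.75  0.5   1.55 -0.    1.09 -2.28]
turn [-0.05 -0.   -0.  ] then shift(mm) [-1.3 -0.3  0.9] k 0
```

Emit:
{"name": "drive_tool", "arguments": {
  "increments": [
    [-0.0015, 0, 0.001, 0, 0, 0, 0.4],
    [0, 0, 0, 0, 0, 0, -1],
    [0, 0, 0, 0, 0, 0, -1],
    [0, 0, 0, 0, 0, 0, -1],
    [0, 0, 0, 0, 0, 0, -1],
    [0, 0, 0, 0, 0, 0, -1]
  ]
}}

```text
time_s: 14.0
eef_pos: [0.5391, -0.3415, 0.08]
eef_rot: [0.707, 0.016, 0.707, -0.017]
wrist_force: [-0.2, 1.0, 5.7]
opening: 0.365
```

```bash
python3 -c "
from h import *
plan((0.5386,-0.3415,0.079),87.4)
"
```

```text
t 14.0 tcp [ 0.5391 -0.3415  0.08  ] open 0.365 F [-0.2  1.   5.7] q [-0.75  0.49  1.55  0.    1.1  -2.28]
turn [-0.04  0.06  0.04] then shift(mm) [ 1.  -0.1 -0.5] k 0
```

Emit:
{"name": "drive_tool", "arguments": {
  "increments": [
    [-0.01, 0, 0, 0, 0, 0, -1],
    [-0.03, 0, 0, 0, 0, 0, -1],
    [-0.04, 0, 0, 0, 0, 0, -1],
    [-0.04, 0, 0, 0, 0, 0, -1],
    [-0.02, 0.015, 0, 0, 0, 0, -1],
    [0, 0.035, 0, 0, 0, 0, -1],
    [0, 0.045, 0, 0, 0, 0, -1],
    [0, 0.045, 0, 0, 0, 0, -1],
    [0, 0.045, 0, 0, 0, 0, -1],
    [0, 0.045, 0, 0, 0, 0, -1]
  ]
}}

```text
time_s: 15.25
eef_pos: [0.5481, -0.1087, 0.2182]
eef_rot: [0.706, 0.017, 0.708, -0.016]
wrist_force: [0.3, 0.4, -1.6]
opening: 0.364
```

```bash
python3 -c "
from h import *
plan((0.5537,0.104,0.21),87.4)
"
```

```text
t 15.25 tcp [ 0.5481 -0.1087  0.2182] open 0.364 F [ 0.3  0.4 -1.6] q [-0.41  0.17  1.67  0.    1.3  -1.93]
turn [-0.03 -0.12 -0.06] then shift(mm) [  8.2 212.8  -4.1] k 0
```

Emit:
{"name": "drive_tool", "arguments": {
  "increments": [
    [0, 0.045, -0.001, 0, 0, 0, -1],
    [0, 0.045, -0.001, 0, 0, 0, -1],
    [0, 0.045, -0.001, 0, 0, 0, -1],
    [0, 0.04, 0, 0, 0, 0, -1],
    [0, 0.025, 0, 0, 0, 0, -1],
    [0, 0.007, 0, 0, 0, 0, -1],
    [0, 0, 0, 0, 0, 0, -1],
    [0, 0, 0, 0, 0, 0, -1]
  ]
}}

```text
time_s: 16.25
eef_pos: [0.5557, 0.0946, 0.219]
eef_rot: [0.707, 0.017, 0.707, -0.017]
wrist_force: [0.5, 0.2, -1.7]
opening: 0.361
```

```bash
python3 -c "
from h import *
plan((0.5537,0.104,0.15),87.4)
"
```

```text
t 16.25 tcp [0.5557 0.0946 0.219 ] open 0.361 F [ 0.5  0.2 -1.7] q [-0.04  0.18  1.66 -0.    1.31 -1.57]
turn [-0.1  -0.03  0.02] then shift(mm) [69.   9.3 -2.4] k 0
```

Emit:
{"name": "drive_tool", "arguments": {
  "increments": [
    [0, 0.0095, -0.0025, 0, 0, 0, -1],
    [0.03, 0, 0, 0, 0, 0, -1],
    [0.03, 0, 0, 0, 0, 0, -1],
    [0.01, 0, 0, 0, 0, 0, -1],
    [0, 0, 0, 0, 0, 0, -1],
    [0, 0, 0, 0, 0, 0, -1]
  ]
}}

```text
time_s: 17.0
eef_pos: [0.5547, 0.1051, 0.1507]
eef_rot: [0.708, 0.016, 0.706, -0.016]
wrist_force: [0.4, -0.2, -1.4]
opening: 0.357
```

```bash
python3 -c "
from h import *
plan((0.5537,0.104,0.086),87.4)
c=snap('scene','scene7')
i=c['img'];cv2.imwrite('pics/s7.png',cv2.resize(i[170:280,190:290,::-1],None,fx=5.4,fy=5.4,interpolation=cv2.INTER_CUBIC))
"
```

```text
t 17.0 tcp [0.5547 0.1051 0.1507] open 0.357 F [ 0.4 -0.2 -1.4] q [-0.02  0.26  1.71  0.    1.17 -1.55]
turn [-0.06  0.13 -0.  ] then shift(mm) [64.7 -1.1 -1. ] k 0
```

View pics/s7.png

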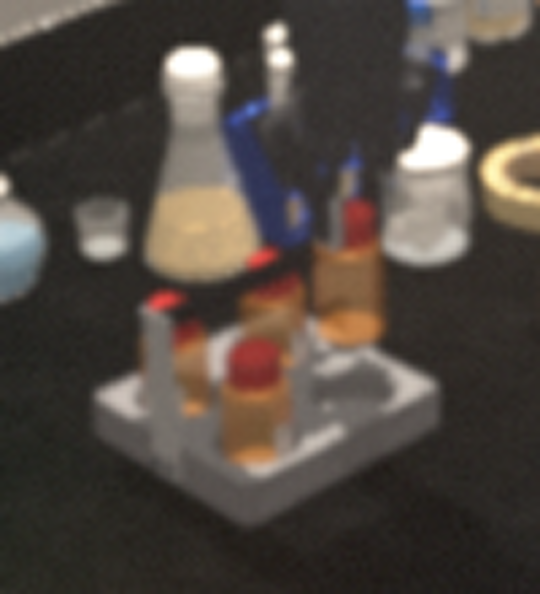

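Emit:
{"name": "drive_tool", "arguments": {
  "increments": [
    [0.02, -0.001, -0.001, 0, 0, 0, -1],
    [0.015, 0, 0, 0, 0, 0, -1],
    [0.008, 0, 0, 0, 0, 0, -1],
    [0.005, 0, 0, 0, 0, 0, -1],
    [0.004, 0, 0, 0, 0, 0, -1],
    [0, 0, 0, 0, 0, 0, -1]
  ]
}}

```text
time_s: 17.8
eef_pos: [0.5527, 0.1042, 0.0973]
eef_rot: [0.707, 0.016, 0.707, -0.016]
wrist_force: [0.2, -0.0, -1.9]
opening: 0.363
```

```bash
python3 -c "
from h import *
plan((0.5537,0.104,0.086),87.4)
"
```

```text
t 17.8 tcp [0.5527 0.1042 0.0973] open 0.363 F [ 0.2 -0.  -1.9] q [-0.02  0.33  1.75  0.    1.07 -1.55]
turn [-0.04 -0.   -0.  ] then shift(mm) [11.3 -0.1  1. ] k 0
```

Emit:
{"name": "drive_tool", "arguments": {
  "increments": [
    [0.004, 0, 0, 0, 0, 0, -1],
    [0.003, 0, 0, 0, 0, 0, -1],
    [0.002, 0, 0, 0, 0, 0, -1],
    [0.0015, 0, 0, 0, 0, 0, -1],
    [0, 0, 0, 0, 0, 0, -1]
  ]
}}

```text
time_s: 18.42
eef_pos: [0.5526, 0.1042, 0.0866]
eef_rot: [0.707, 0.016, 0.707, -0.016]
wrist_force: [0.3, 0.0, -1.1]
opening: 0.364
```

Emit:
{"name": "drive_tool", "arguments": {
  "increments": [
    [0.0012, 0, 0, 0, 0, 0, -1],
    [0.001, 0, 0, 0, 0, 0, -1],
    [0, 0, 0, 0, 0, 0, -1]
  ]
}}

```text
time_s: 18.8
eef_pos: [0.5536, 0.1042, 0.0861]
eef_rot: [0.708, 0.016, 0.706, -0.016]
wrist_force: [-2.0, 0.5, 7.6]
opening: 0.362
```

Emit:
{"name": "drive_tool", "arguments": {
  "increments": [
    [0, 0, 0, 0, 0, 0, 0.0],
    [0, 0, 0, 0, 0, 0, 0.4],
    [0, 0, 0, 0, 0, 0, 0.4],
    [-0.01, 0, 0, 0, 0, 0, 0.4],
    [-0.03, 0, 0, 0, 0, 0, 0.4],
    [-0.04, 0, 0, 0, 0, 0, 0.4],
    [-0.03, 0, 0, 0, 0, 0, 0.4],
    [0, 0, 0, 0, 0, 0, 0.4]
  ]
}}

```text
time_s: 19.8
eef_pos: [0.5548, 0.1042, 0.1983]
eef_rot: [0.709, 0.016, 0.705, -0.016]
wrist_force: [-1.0, -0.6, -0.6]
opening: 0.701
```

```bash
python3 -c "
from h import *
plan((0.5935,0.142,0.20),-2.6)
c=snap('scene','scene8')
i=c['img'];cv2.imwrite('pics/s8.png',cv2.resize(i[170:280,190:290,::-1],None,fx=5.4,fy=5.4,interpolation=cv2.INTER_CUBIC))
d=carrier(c);print(d['yaw'],d['bar_mid'],d['blk'],d['ext'])
"
```

```text
t 19.8 tcp [0.5548 0.1042 0.1983] open 0.701 F [-1.  -0.6 -0.6] q [-0.02  0.2   1.68  0.    1.26 -1.55]
turn [89.96  0.29 -0.3 ] then shift(mm) [ -1.7  37.  -39.6] k 0
-0.04615279 [0.59393378 0.14711489] [0.59486566 0.14822759] [0.14803933 0.16178738]
```

View pics/s8.png

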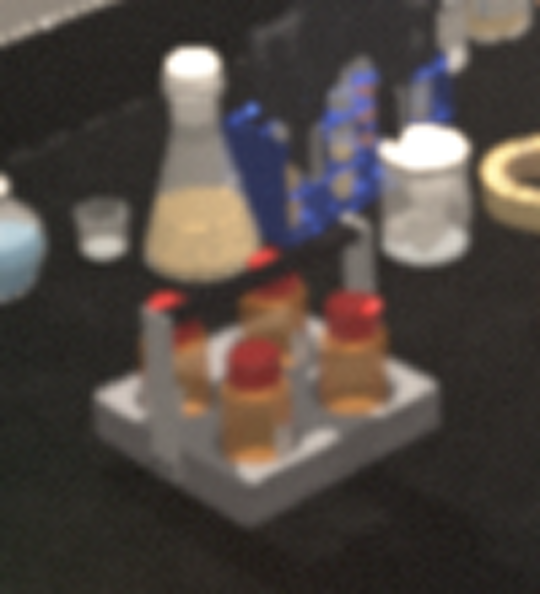

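Emit:
{"name": "drive_tool", "arguments": {
  "increments": [
    [0, 0, 0, 9, 0, 0, 0.3],
    [0, 0, 0, 9, 0, 0, 0.3],
    [0, 0, 0, 9, 0, 0, 0.3],
    [0, 0, 0, 9, 0, 0, 0.3],
    [0, 0, 0, 9, 0, 0, 0.3],
    [0, 0, 0, 9, 0, 0, 0.3],
    [0, 0, 0, 9, 0, 0, 0.3],
    [0, 0, 0, 9, 0, 0, 0.3],
    [0, 0, 0, 9, 0, 0, 0.3],
    [0, 0, 0, 9, 0, 0, 0.3]
  ]
}}

```text
time_s: 21.1
eef_pos: [0.5517, 0.1042, 0.1929]
eef_rot: [-0.486, -0.512, -0.488, 0.513]
wrist_force: [-0.6, -0.8, -0.1]
opening: 0.645
```

```bash
python3 -c "
from h import *
plan((0.5935,0.142,0.20),-2.6)
"
```

```text
t 21.1 tcp [0.5517 0.1042 0.1929] open 0.645 F [-0.6 -0.8 -0.1] q [-0.02  0.2   1.69  0.    1.26  0.03]
turn [-0.35  0.    0.17] then shift(mm) [ -7.1  40.1 -39.7] k 0
```

Emit:
{"name": "drive_tool", "arguments": {
  "increments": [
    [-0.003, 0.01, -0.01, -0.3, 0, 0, 0.2],
    [-0.003, 0.015, -0.015, 0, 0, 0, 0.2],
    [0, 0.012, -0.012, 0, 0, 0, 0.2],
    [0, 0.003, -0.003, 0, 0, 0, 0.2],
    [0, 0, 0, 0, 0, 0, 0.2],
    [0, 0, 0, 0, 0, 0, 0.2]
  ]
}}

```text
time_s: 21.85
eef_pos: [0.594, 0.1422, 0.2003]
eef_rot: [-0.49, -0.51, -0.49, 0.51]
wrist_force: [0.1, -0.2, -0.6]
opening: 0.599
```

```bash
python3 -c "
from h import *
plan((0.5935,0.142,0.108),-2.6)
c=snap('scene','scene9')
i=c['img'];cv2.imwrite('pics/s9.png',cv2.resize(i[150:280,170:310,::-1],None,fx=5,fy=5,interpolation=cv2.INTER_CUBIC))
"
```

```text
t 21.85 tcp [0.594  0.1422 0.2003] open 0.599 F [ 0.1 -0.2 -0.6] q [ 0.04  0.3   1.55 -0.    1.29  0.08]
turn [0.29 0.01 0.04] then shift(mm) [92.3 -0.4  0.2] k 0
```

View pics/s9.png

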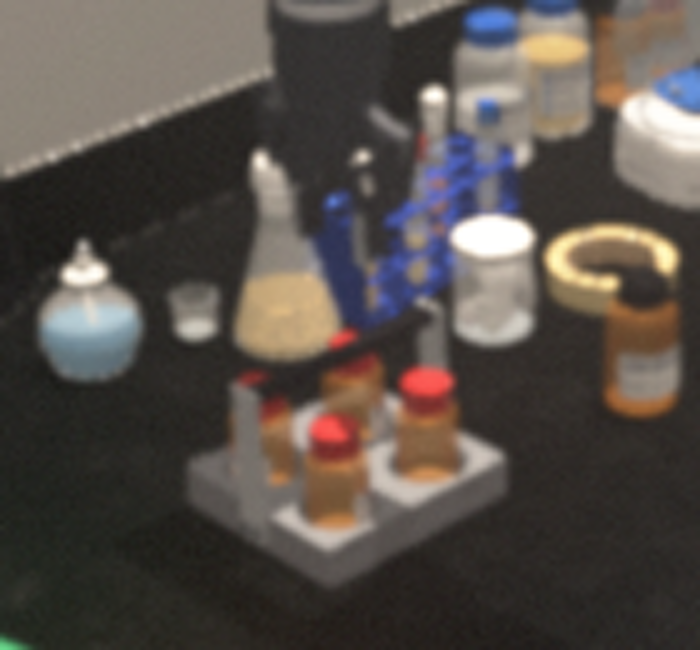

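Emit:
{"name": "drive_tool", "arguments": {
  "increments": [
    [0.02, 0, 0, 0, 0, 0, 0.0],
    [0.03, 0, 0, 0, 0, 0, 0.0],
    [0.02, 0, 0, 0, 0, 0, 0.0],
    [0.01, 0, 0, 0, 0, 0, 0.0],
    [0, 0, 0, 0, 0, 0, 0.0],
    [0, 0, 0, 0, 0, 0, 0.0]
  ]
}}

```text
time_s: 22.65
eef_pos: [0.5951, 0.1425, 0.1216]
eef_rot: [0.49, 0.511, 0.489, -0.51]
wrist_force: [-0.2, 0.4, 0.3]
opening: 0.499
```

```bash
python3 -c "
from h import *
plan((0.5935,0.142,0.108),-2.6)
"
```

```text
t 22.65 tcp [0.5951 0.1425 0.1216] open 0.499 F [-0.2  0.4  0.3] q [ 0.04  0.39  1.61 -0.    1.15  0.08]
turn [ 0.26 -0.01 -0.1 ] then shift(mm) [13.6 -1.6  0.6] k 0
```

Emit:
{"name": "drive_tool", "arguments": {
  "increments": [
    [0.008, -0.0015, 0.0005, 0.2, 0, 0, 0.0],
    [0.005, 0, 0, 0, 0, 0, 0.0],
    [0, 0, 0, 0, 0, 0, 0.0],
    [0, 0, 0, 0, 0, 0, -0.3],
    [0, 0, 0, 0, 0, 0, -0.5]
  ]
}}

```text
time_s: 23.28
eef_pos: [0.593, 0.142, 0.1078]
eef_rot: [0.489, 0.511, 0.489, -0.511]
wrist_force: [-0.1, -0.9, 0.7]
opening: 0.25
```

```bash
python3 -c "
from h import *
plan((0.5935,0.142,0.108),-2.6)
c=snap('scene','scene10')
i=c['img'];cv2.imwrite('pics/s10.png',cv2.resize(i[170:280,190:290,::-1],None,fx=5.4,fy=5.4,interpolation=cv2.INTER_CUBIC))
"
```

```text
t 23.27 tcp [0.593  0.142  0.1078] open 0.25 F [-0.1 -0.9  0.7] q [ 0.04  0.4   1.62 -0.    1.12  0.09]
turn [ 0.06 -0.   -0.02] then shift(mm) [-0.2  0.5 -0. ] k 0
```

View pics/s10.png

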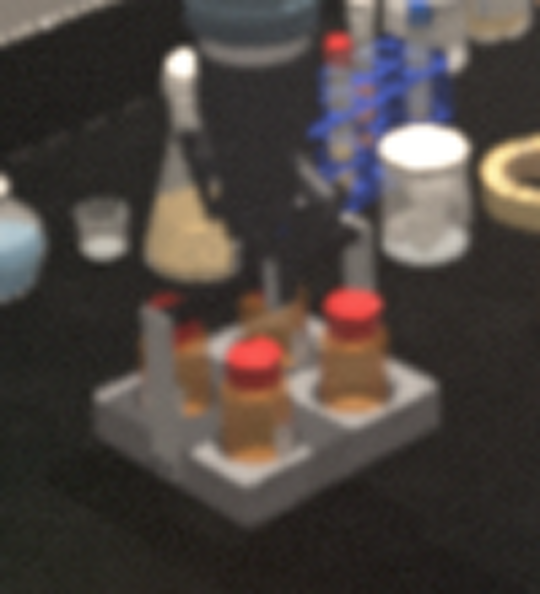

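Emit:
{"name": "drive_tool", "arguments": {
  "increments": [
    [0, 0, 0, 0, 0, 0, -1],
    [0, 0, 0, 0, 0, 0, -1],
    [0, 0, 0, 0, 0, 0, -1],
    [0, 0, 0, 0, 0, 0, -1],
    [0, 0, 0, 0, 0, 0, -1],
    [-0.003, 0, 0, 0, 0, 0, -1],
    [-0.005, 0, 0, 0, 0, 0, -1],
    [-0.005, 0, 0, 0, 0, 0, -1],
    [0, 0, 0, 0, 0, 0, -1]
  ]
}}

```text
time_s: 24.45
eef_pos: [0.5929, 0.1421, 0.1208]
eef_rot: [0.489, 0.511, 0.489, -0.511]
wrist_force: [0.2, 0.5, -7.5]
opening: 0.123
```

```bash
python3 -c "
from h import *
plan((0.593,0.142,0.208),-2.6);print(pose()[2]['torque'])
c=snap('scene','scene11')
i=c['img'];cv2.imwrite('pics/s11.png',cv2.resize(i[170:280,190:290,::-1],None,fx=5.4,fy=5.4,interpolation=cv2.INTER_CUBIC))
"
```

```text
t 24.45 tcp [0.5929 0.1421 0.1208] open 0.123 F [ 0.2  0.5 -7.5] q [ 0.04  0.39  1.61 -0.    1.14  0.09]
turn [ 0.06 -0.   -0.02] then shift(mm) [-87.2   0.1   0.1] k 0
[-0.0047009  -0.07402866  0.01169175]
```

View pics/s11.png

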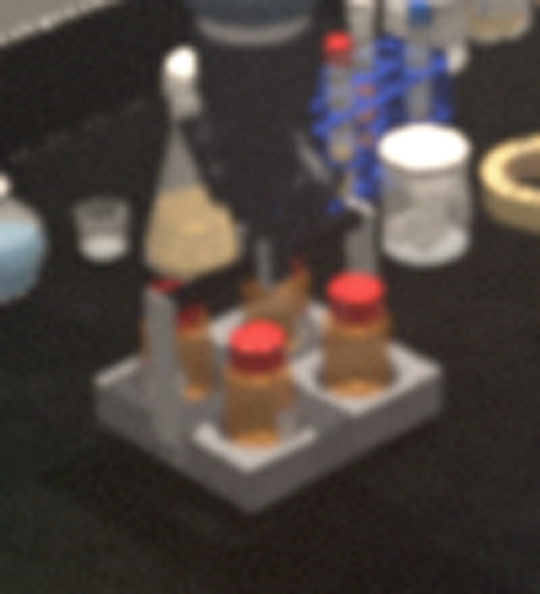

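Full weight (7.5 N) is carried, level, with little torque. Lift on slowly.

Emit:
{"name": "drive_tool", "arguments": {
  "increments": [
    [-0.006, 0, 0, 0, 0, 0, -1],
    [-0.01, 0, 0, 0, 0, 0, -1],
    [-0.012, 0, 0, 0, 0, 0, -1],
    [-0.014, 0, 0, 0, 0, 0, -1],
    [-0.014, 0, 0, 0, 0, 0, -1],
    [-0.012, 0, 0, 0, 0, 0, -1],
    [-0.01, 0, 0, 0, 0, 0, -1],
    [-0.006, 0, 0, 0, 0, 0, -1],
    [-0.003, 0, 0, 0, 0, 0, -1],
    [0, 0, 0, 0, 0, 0, -1]
  ]
}}

```text
time_s: 25.75
eef_pos: [0.5928, 0.142, 0.2074]
eef_rot: [-0.489, -0.511, -0.489, 0.511]
wrist_force: [0.4, 0.2, -7.7]
opening: 0.125
```

Emit:
{"name": "drive_tool", "arguments": {
  "increments": [
    [0, 0, 0, 0, 0, 0, -1],
    [0, 0, 0, 0, 0, 0, -1],
    [0, 0, 0, 0, 0, 0, -1],
    [0, 0, 0, 0, 0, 0, -1],
    [0, 0, 0, 0, 0, 0, -1],
    [0, 0, 0, 0, 0, 0, -1],
    [0, 0, 0, 0, 0, 0, -1],
    [0, 0, 0, 0, 0, 0, -1]
  ]
}}

```text
time_s: 26.75
eef_pos: [0.5928, 0.142, 0.2076]
eef_rot: [0.489, 0.511, 0.489, -0.511]
wrist_force: [0.4, 0.2, -7.4]
opening: 0.125
```

```bash
python3 -c "
from h import *
plan((0.593,0.142,0.208),-2.6);o=pose()[2];print(o['torque'],o['dq'].round(3))
c=snap('scene','scene12')
i=c['img'];cv2.imwrite('pics/s12.png',cv2.resize(i[120:280,170:310,::-1],None,fx=3.7,fy=3.7,interpolation=cv2.INTER_CUBIC))
W=cloud(c);q=W[(np.hypot(W[...,0]-.595,W[...,1]-.145)<.12)&(W[...,2]>.06)&(W[...,2]<.23)]
# block top plane
t=q[(q[:,2]>.115)&(q[:,2]<.14)]
A=np.c_[t[:,:2]-[.595,.145],np.ones(len(t))]
for _ in range(5):
    s=np.linalg.lstsq(A,t[:,2],rcond=None)[0]; r=abs(A@s-t[:,2]); k=r<.004; A,t=A[k],t[k]
print('top plane slope',s,len(t),'min z',np.percentile(q[:,2],1))
c=snap('top','top12')
"
```

```text
t 26.75 tcp [0.5928 0.142  0.2076] open 0.125 F [ 0.4  0.2 -7.4] q [ 0.04  0.29  1.55 -0.    1.3   0.09]
turn [ 0.06 -0.   -0.  ] then shift(mm) [-0.4  0.2  0. ] k 0
[ 0.0031115  -0.03522365  0.05852682] [ 0.     0.     0.001 -0.     0.002 -0.001]
top plane slope [ 0.01799967 -0.01259136  0.13007863] 446 min z 0.10153043079461055
```

View pics/s12.png

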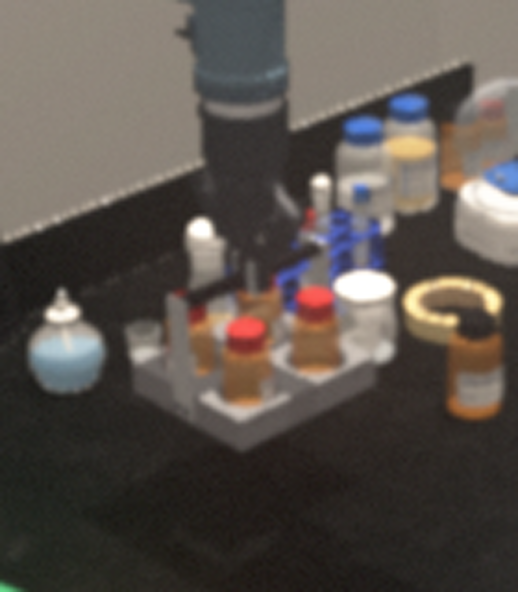

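View pics/top12.png

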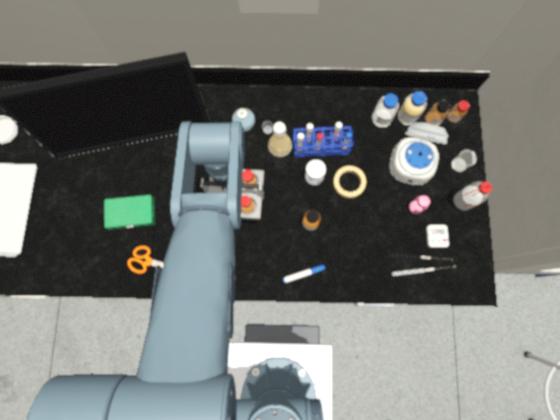

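Carrier hangs about 10 cm up, level to about 0.02 rad, still, with the bystanders where they were. Handing in.

```bash
python3 -c "
from bench import hand_in
print(hand_in())"
```

```text
the job is handed in; nothing more can be done
None
```

I lowered both loose red-capped bottles by their caps into the two empty pockets. Then I gripped the carrier at the middle of its bar, lifted it straight up, and handed the job in at about 27 s while still holding it.

**Last checks:**
- **Height and level:** the carrier's underside is about 10 cm up. The block top is tilted about 0.02 rad by depth fit.
- **Grip:** the wrist carries about 7.5 N and the jaws are closed on the bar, with an opening of about 11 mm. The arm is at rest.
- **Bottles:** the last scene picture shows all four upright in their pockets, although one is partly hidden by the gripper. I did not measure their offsets from the pocket centres.
- **Bystanders:** the black-capped bottle, timer, tape and marker look unmoved in the top picture. I judged this by eye only.

**Disagreement:** the two cameras put the carrier about 4–5 mm apart in y. I aimed close to the top camera, with a small shift after checking the held bottle against the arm, and both bottles went in without catching on the rim.

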